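# Load the green-handled specimen disc into the cassette

## Task

Pick up the specimen disc with the green handle and slide it, disc first, into the free top slot of the cassette (just under its uppermost ledges) until it is fully home against the back stop, lying flat on the slot's ledges, then let go. Leave the orange-handled disc where it lies.

Things in the scene. Friction and masses are not known exactly. Their poses are not given: they have to be found in the camera images.
- green_disc: White disc, 100 mm across, 5 mm thick, lying flat, with a green handle; 75 g. Origin: centre of its underside; z up. Along -x runs the handle, a flat strip 18 mm wide in the disc's plane that carries an upright green block centred 95 mm from the disc's centre: 24 mm (x) by 14 mm (y), its top 55 mm above the underside. The +x end enters the slot first.
- green_grip (a point): Centre of the green handle's upright block (to grip across its 14 mm, along y): 95 mm from the disc's centre along -x, 30 mm above the disc's underside; same axes as the disc.
- slot_seat (a point): Disc's place (centre of underside) when home in the free top slot of the fixed cassette (110 mm deep, 138 wide, blue ledges; height varies; lower slots, 36 mm apart, hold amber discs). z up, x into the slot; open mouth 55 mm before it, towards the robot. Ledges and a front bridge at its height, next ledges 32 mm above, walls at y +-63 mm, stop bar 52 mm beyond; cassette top 36 mm above.
- orange_grip (a point): Centre of the upright block on the lookalike disc with an orange handle (same sizes as the green one). A bystander, to be left alone. Also near, beyond the discs: an amber jar 85 mm tall and a flat clear dish.

How it is judged (in metres and radians):
At the end, for the whole second after the job is handed in: The green-handled disc rests, released and still, in the free top slot: within 14 mm of fully home, lying flat on the ledges (within 7 degrees and 6 to 8 mm in height), handle pointing out of the mouth within 23 degrees; the orange-handled disc has not moved more than 30 mm (x of green_disc in the frame of slot_seat between -0.014 and 0.01 m and y of green_disc in the frame of slot_seat between -0.018 and 0.018 m and z of green_disc in the frame of slot_seat between -0.006 and 0.008 m and angle between green_disc's own z axis and vertical below 0.12 rad and angle between the x axis of green_disc and the x axis of slot_seat, either way round below 0.4 rad and linear speed of green_disc below 0.02 m/s and distance of orange_grip from where it was at the start of the episode below 0.03 m); the robot touches nothing.
It fails at once if the orange-handled disc is carried off or knocked away (more than 30 mm) (distance of orange_grip from where it was at the start of the episode above 0.03 m).
It also fails if it takes over 34 s, if anything falls off the work surface, if the arm or the gripper's body presses on something with over 40 N, if the wrist force passes 120 N, or if a joint passes its speed limit or range.

## Robot

A 7-joint arm with a two-finger parallel gripper is mounted at the origin on the work surface. World frame = base frame: x ahead of the robot, y to its left, z up, the work surface at z = 0. Lengths are in m, angles in degrees, forces in N, time in s.
With the tool pointing down it reaches from about 0.425 to 0.875 m from the base axis. Payload 4.7 kg.
Tool frame: the origin (TCP) lies at the very end of the fingers, on their centre line; the grasp point (between the pads) lies env.grip_point_offset behind it (env.grip_point_offset is the distance from the TCP to the grasp point, in m); z points along the fingers, y is the direction in which the jaws open and shut (so a half turn about z gives the same grasp; the last joint's range is limited). The gripper opens to 87 mm and grips with 3 to 60 N. Pads are 19 mm wide; open, the fingers measure 117 mm over their backs; the gripper's body (75 mm by 190 mm) begins 51 mm behind the grasp point.
Start: joints at [75.98, 18.392, -4.016, 83.108, 1.295, 78.541, -3.26], TCP at [0.166, -0.628, 0.223] pointing down, gripper open.
Joint ranges: [-163.93, 163.93], [-17.29, 119.83], [-79.2, 71.16], [3.27, 140.29], [-89.18, 269.18], [5.43, 117.66], [-154.24, 154.24]. Speed limits (degrees/s): [147.25, 147.25, 180, 180, 180, 180, 180].

## Interface

Orientations are given as [roll, pitch, yaw] about the fixed x, y, z axes, in that order (R = Rz(yaw) Ry(pitch) Rx(roll)).
In Python, from cell import env gives the robot as it stands.
- The arm moves only by the tool send_rows, never from a script. Its argument "plan" is a list of rows, each a list of 7 numbers: the finger opening in mm, from 0 to 87, then the shift along the tool's x, y, z in mm, then the turn, a rotation vector about the tool's x, y, z in rad. A call has 1 to 12 rows; each row shifts and turns the commanded pose from where the row before left it, along the tool's axes as they then stand; what a row does not reach is not made up. A row lasts 1/10 s, in which the tool goes at most 50 mm and 8.59 degrees, less where a joint would pass 70% of its speed; a pose out of reach is approached as far as the arm can. A call is refused whole if a number of a shift passes 50 or a number of a turn 0.15, either way. A call with a gripper value outside its range is refused whole. The fingers move at their own pace and stop on an object; "grip_force" is the grip in N (left out, the last holds). Time passes only in rows, so rows that do not move let the fingers close. It gives the time, the measured TCP pose, the force and the opening at its end, in the units of the state.
- env.get_obs(): the state, without advancing time (a new reading comes with each control period).
- env.read_camera(name): name is "side" or "top"; returns the picture (384x512x3 uint8, red, green, blue); there is no depth.
- env.get_calibration(name): a dict with "fx", "fy", "cx", "cy" (pixels), "extrinsics" (4x4, takes a point from camera to world coordinates). Camera axes: x right, y down, z forward; pixel columns grow to the right and rows downward; lengths in m; the calibration is good to about 2 mm. A picture is of the moment at which its call begins. get_calibration takes no time and is no camera call.
- env.sign_off(): hands the job in, once; it reports no verdict.
Trained networks look in the newest picture that a camera, given by its name, has taken for a name from the list of things; names that differ only in an ending like _2 or _b are one class to them, and where a whole thing is asked for, a point or a joint stands for the part that bears it (a point fixed in the world has none). Each returns a list of dicts, best first, with "confidence" (0 to 1); they miss things now and then, are a little off and sometimes report something else, mostly with a low value. They report only what shows in the picture. A call takes as long as a camera call.
- env.regions_of(camera, query): "region" (384x512 bool, what is visible of it) and "rect" ([left, top, right, bottom] in pixels, round what is visible of it).
The state is a dict: "time_s": time; "qpos": joint angles; "joint_velocities": joint speeds; "effort": joint torques, N m; "tool_pos": TCP position; "tool_rot": TCP orientation; "force": force on the tool from outside, world axes, zero at the start; "wrist_torque": the same for the moment, N m; "grip_width": finger opening in m.
Only numpy, scipy, OpenCV 4.12 (cv2) and the standard library are available. Lean on these libraries where they do the work, as an engineer would, in place of code of your own. Each camera call takes 0.05 s, during which the arm holds its last target. There are 200 camera calls.

## Working session

There is one attempt and no reset: what is moved stays moved. The work goes in short steps, Python scripts to look and compute and a tool call to move; the robot and the scene stay as the last step left them, time stands still between calls to the robot, and variables do not carry over. Pictures are saved under pics/ and viewed, about 8 in all and at most 12, crops included, and the job is handed in when it is done.

Besides the shell and the picture viewer there is one more tool, called after ">>>" in YAML: its name, and indented under it one key for each argument. send_rows: Moves the arm, as the interface text tells. Its arguments: {"type":"object","properties":{"plan":{"type":"array"},"grip_force":{"type":"number"}},"required":["plan"]}

```bash
mkdir -p pics; ls; python3 - <<'E'
from cell import env
import cv2,numpy as np
o=env.get_obs();print(o, env.grip_point_offset)
ims=[]
for c in("side","top"):
    im=env.read_camera(c);cv2.imwrite(f"pics/{c}0.png",im[:,:,::-1])
    k=env.get_calibration(c);print(c,k)
    for q in("green_disc","green_grip","slot_seat","orange_grip"):
        for r in env.regions_of(c,q)[:3]:
            ys,xs=np.nonzero(r["region"]);print(c,q,round(r["confidence"],2),r["rect"],xs.mean().round(1),ys.mean().round(1),len(xs))
E
```

```text
pics
{'time_s': 0.0, 'qpos': array([75.98127285, 18.43979854, -4.01545564, 83.17456509,  1.29671027,
       78.54161169, -3.26013959]), 'joint_velocities': array([ 0.00744363, -0.08607336, -0.04038782,  0.0893671 ,  0.01008581,
        0.08301584,  0.03412011]), 'effort': array([ 6.79723507e-04, -4.91276479e+01, -4.03655414e-01, -3.12531602e+01,
       -6.39025401e-02,  4.37509152e-02,  1.93398964e-04]), 'tool_pos': array([ 0.16612809, -0.62783586,  0.2214561 ]), 'tool_rot': array([-1.79889364e+02,  7.47917498e-03,  1.48286064e+01]), 'force': array([0.7498641 , 0.30907534, 0.16307154]), 'wrist_torque': array([-0.02808109,  0.00218534,  0.02449772]), 'grip_width': 0.08706967625599082} 0.0187
side {'fx': 484.4349206717188, 'fy': 484.4349206717188, 'cx': 258.9993473671803, 'cy': 205.1997357638759, 'extrinsics': array([[ 0.9980527 , -0.03981477,  0.04801666,  0.51780206],
       [-0.0613418 , -0.76611182,  0.63977328, -0.66399017],
       [ 0.0113137 , -0.64147288, -0.76706228,  0.88531146],
       [ 0.        ,  0.        ,  0.        ,  1.        ]])}
side green_disc 0.69 [232.6, 232.9
[... 161 characters left out ...]
488
side orange_grip 0.87 [205.5, 313.2, 288.4, 366.7] 251.8 339.6 2522
top {'fx': 381.4970346174545, 'fy': 381.4970346174545, 'cx': 258.142673628824, 'cy': 189.04315182770645, 'extrinsics': array([[-0.01952178, -0.99826275,  0.05559116,  0.49539823],
       [-0.99961776,  0.01839916, -0.02063512, -0.01724908],
       [ 0.01957645, -0.05597275, -0.99824036,  0.9589312 ],
       [ 0.        ,  0.        ,  0.        ,  1.        ]])}
top green_disc 0.64 [256.2, 148.7, 294.9, 210.7] 275.7 169.8 1372
top green_grip 0.83 [256.3, 144.0, 295.3, 204.8] 275.8 169.6 1400
top slot_seat 0.69 [115.1, 109.1, 199.6, 176.9] 158.6 145.6 4257
top orange_grip 0.64 [331.6, 166.3, 367.1, 227.5] 349.0 190.1 1363
```

```bash
python3 - <<'E'
import cv2,numpy as np
a=cv2.imread("pics/side0.png")[80:380,160:420];b=cv2.imread("pics/top0.png")[90:240,100:380]
cv2.imwrite("pics/a.png",cv2.resize(a,None,fx=2,fy=2,interpolation=2));cv2.imwrite("pics/b.png",cv2.resize(b,None,fx=2.8,fy=2.8,interpolation=2))
E
```

```text
(no output)
```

View pics/a.png

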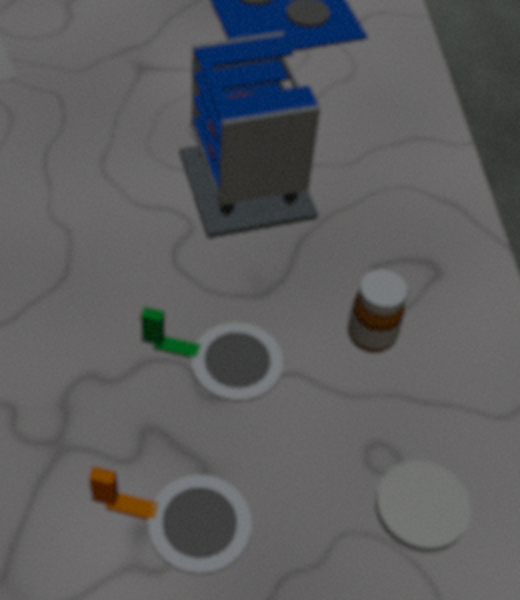

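View pics/b.png

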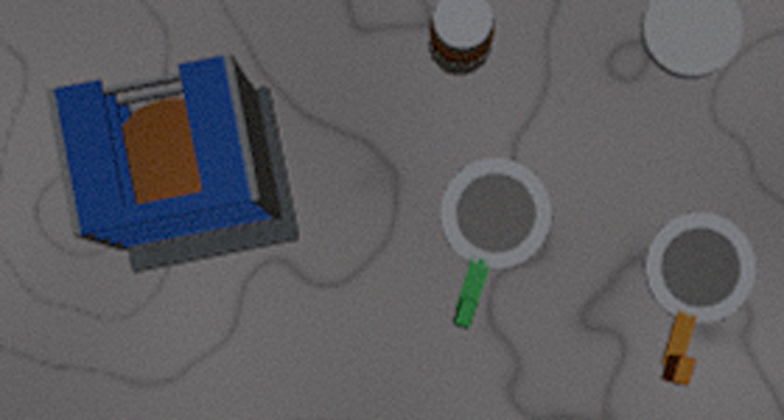

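The side view shows the green disc at (279,260) with its block at (236,242), the orange disc below it, and the cassette top at about (255–320, 95–135). The top view shows the green disc centre at (277,166), the cassette at about (120–198, 110–178), and its mouth facing the robot (image down). I'll enlarge the cassette to get its corners.

```bash
python3 - <<'E'
import cv2,numpy as np
a=cv2.imread("pics/side0.png")[88:200,245:325];b=cv2.imread("pics/top0.png")[100:190,110:210]
a=cv2.resize(a,(400,560),interpolation=2);b=cv2.resize(b,(400,360),interpolation=2)
b=cv2.copyMakeBorder(b,0,200,0,0,0)
c=np.hstack([a,b]);c=cv2.convertScaleAbs(c,alpha=1.5,beta=20)
cv2.imwrite("pics/c.png",c)
E
```

```text
(no output)
```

View pics/c.png

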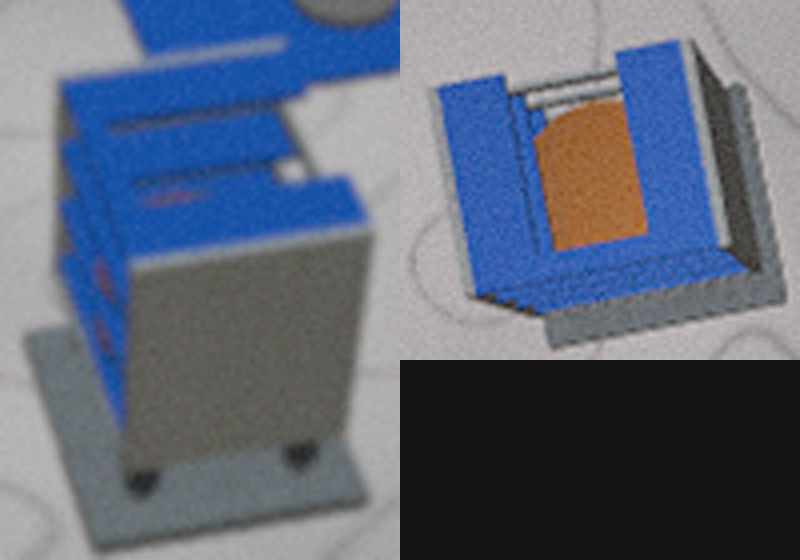

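```bash
cat > h.py <<'E'
from cell import env
import numpy as np
from scipy.optimize import least_squares
def proj(c,P):
    k=env.get_calibration(c);E=k["extrinsics"];p=(np.atleast_2d(P)-E[:3,3])@E[:3,:3]
    return np.c_[k["fx"]*p[:,0]/p[:,2]+k["cx"],k["fy"]*p[:,1]/p[:,2]+k["cy"]]
def onplane(c,uv,z):
    k=env.get_calibration(c);E=k["extrinsics"]
    d=E[:3,:3]@[(uv[0]-k["cx"])/k["fx"],(uv[1]-k["cy"])/k["fy"],1]
    return E[:3,3]+d*(z-E[2,3])/d[2]
def place(p,L):  # p: x y z yaw
    c,s=np.cos(p[3]),np.sin(p[3]);return np.array(L)@np.array([[c,s,0],[-s,c,0],[0,0,1]])+p[:3]
def fit(obs,p0,free=(0,1,2,3)):
    f=list(free)
    def full(v):
        p=np.array(p0,float);p[f]=v;return p
    r=lambda v:np.concatenate([(proj(c,place(full(v),[l]))-uv).ravel() for c,l,uv in obs])
    s=least_squares(r,np.array(p0,float)[f],loss="soft_l1");return full(s.x),r(s.x).reshape(-1,2).round(1)
E
python3 - <<'E'
from h import *
import cv2
C=dict(rf=(-.055,-.069,.036),rb=(.055,-.069,.036),lf=(-.055,.069,.036),lb=(.055,.069,.036))
S=dict(rf=(271,141.6),rb=(319.6,134.6),lf=(256.6,104),lb=(302,96))
T=dict(rf=(192.3,161.5),rb=(183,110),lf=(128,174),lb=(118.8,122))
obs=[("side",C[k],S[k]) for k in C]+[("top",C[k],T[k]) for k in C]
p,r=fit(obs,[.6,.25,.1,.2]);print("seat",p,np.degrees(p[3]));print(r.tolist())
for g in (obs[:4],obs[4:]): q,r=fit(g,p);print(q,abs(r).max())
# discs: colour masks
for name,lo,hi in(("green",(45,110,40),(80,255,255)),("orange",(8,150,60),(20,255,255))):
  for c in("side","top"):
    im=cv2.imread(f"pics/{c}0.png");m=cv2.inRange(cv2.cvtColor(im,cv2.COLOR_BGR2HSV),lo,hi)
    n,l,st,ce=cv2.connectedComponentsWithStats(m)
    for i in range(1,n):
        if st[i,4]>30: print(name,c,st[i],ce[i])
print(onplane("top",(277.1,166.1),.005),onplane("side",(279.0,260.3),.005))
print(onplane("top",(265,206),.0))
E
```

```text
seat [0.64040135 0.17617754 0.14160803 0.172255  ] 9.869484343284267
[[-0.2, 1.1], [0.3, 0.4], [-0.5, -1.2], [-0.3, 0.4], [0.9, -0.0], [0.6, -0.5], [-1.4, 0.1], [-1.5, -0.2]]
[0.64252907 0.18873612 0.13177423 0.17104309] 1.2
[0.64352611 0.18004682 0.12298046 0.17298553] 0.5
green side [231 234  28  24 250] [242.404 247.32 ]
green top [ 435  120   65   52 1290] [466.10310078 146.13488372]
green top [262 183  12  24 141] [267.46808511 194.27659574]
orange side [205 314  32  25 356] [218.50842697 327.34550562]
orange top [144 126  27  36 729] [156.88203018 143.67078189]
orange top [337 202  11  25 159] [342.57861635 213.89308176]
[ 0.60544367 -0.0857917   0.005     ] [ 0.60660759 -0.08718464  0.005     ]
[ 0.50581722 -0.05346889  0.        ]
```

```bash
python3 - <<'E'
from h import *
obs=[("side",(0,0,.005),(279,260.3)),("top",(0,0,.005),(277.1,166.1)),("side",(-.095,0,.03),(236.8,243)),("top",(-.095,0,.04),(264.8,202))]
p,r=fit(obs,[.6,-.086,0,-.2],(0,1,3));print(p,np.degrees(p[3]),r.tolist());print(place(p,[[-.095,0,.03]]))
g=place(p,[[-.095,0,.03]])[0]
o=env.get_obs();print(g[:2]-o["tool_pos"][:2],o["tool_rot"])
# in tool axes (tool x=(c,s), y=(s,-c), z=down)
a=np.radians(o["tool_rot"][2]);d=g-o["tool_pos"];d[2]-=env.grip_point_offset;print(np.r_[np.cos(a)*d[0]+np.sin(a)*d[1],np.sin(a)*d[0]-np.cos(a)*d[1],-d[2]]*1e3)
E
```

```text
[ 0.60564549 -0.08629228  0.         -0.35653409] -20.427898509679462 [[-0.5, -0.3], [0.2, -0.1], [-0.2, -0.4], [0.6, -0.7]]
[[ 0.51661984 -0.05313459  0.03      ]]
[0.35026115 0.57521081] [1.79999121e+02 2.24036612e-03 1.48309379e+01]
[ 485.82773892 -466.39227854  211.25980793]
```

>>> send_rows:
  plan:
    - [87,32,-31,0,0,0,0]
    - [87,32,-31,0,0,0,0]
    - [87,32,-31,0,0,0,0]
    - [87,32,-31,0,0,0,0]
    - [87,32,-31,0,0,0,0]
    - [87,32,-31,0,0,0,0]
    - [87,32,-31,0,0,0,0]
    - [87,32,-31,0,0,0,0]
    - [87,32,-31,0,0,0,0]
    - [87,32,-31,0,0,0,0]
    - [87,32,-31,0,0,0,0]
    - [87,32,-31,0,0,0,0]
  grip_force: 20

```text
time_s: 1.7
tool_pos: [0.4431, -0.1689, 0.223]
tool_rot: [179.9, -0.0, 14.8]
force: [0.4, -0.2, -0.5]
grip_width: 0.0873
```

>>> send_rows:
  plan:
    - [87,32,-31,0,0,0,0]
    - [87,32,-31,0,0,0,0]
    - [87,32,-31,0,0,0,0]
    - [87,0,0,0,0,0,0.123]
    - [87,0,0,0,0,0,0.123]
    - [87,0,0,0,0,0,0.123]
    - [87,0,0,0,0,0,0.123]
    - [87,0,0,0,0,0,0.123]
    - [87,0,0,0,0,0,0]

```text
time_s: 2.6
tool_pos: [0.5113, -0.0561, 0.2227]
tool_rot: [180.0, -0.0, -20.4]
force: [0.3, -0.1, -0.7]
grip_width: 0.0872
```

```bash
cat >> h.py <<'E'
def toolvec(g,yaw=None):
    o=env.get_obs();a=np.radians(o["tool_rot"][2]);d=np.array(g)-o["tool_pos"]
    return (np.r_[np.cos(a)*d[0]+np.sin(a)*d[1],np.sin(a)*d[0]-np.cos(a)*d[1],-d[2]]*1e3).round(1)
E
python3 - <<'E'
from h import *
o=env.get_obs();print(o["time_s"],o["tool_pos"],o["tool_rot"],o["qpos"].round(1))
print(toolvec([.5166,-.0531,.030-env.grip_point_offset]))
E
```

```text
2.6 [ 0.51132903 -0.05606864  0.22269116] [ 1.79983930e+02 -1.90845870e-02 -2.04285573e+01] [  39.     3.8  -36.9  101.     2.4   75.9 -108.9]
[  3.9  -4.6 211.4]
```

>>> send_rows:
  plan:
    - [87,4,-4,30,0,0,0]
    - [87,0,0,35,0,0,0]
    - [87,0,0,35,0,0,0]
    - [87,0,0,35,0,0,0]
    - [87,0,0,30,0,0,0]
    - [87,0,0,25,0,0,0]
    - [87,0,0,20,0,0,0]
    - [87,0,0,0,0,0,0]

```text
time_s: 3.4
tool_pos: [0.5139, -0.0534, 0.0099]
tool_rot: [180.0, 0.3, -20.2]
force: [0.2, -0.8, -0.6]
grip_width: 0.0869
```

```bash
python3 - <<'E'
from h import *
import cv2
a=env.read_camera("side")[180:330,190:350,::-1];cv2.imwrite("pics/d.png",cv2.resize(a,None,fx=4,fy=4,interpolation=2))
E
```

```text
(no output)
```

View pics/d.png

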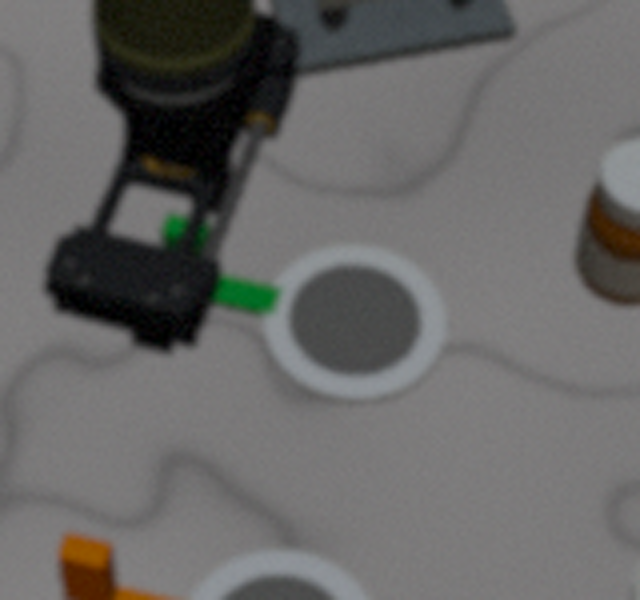

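The picture shows the green block (about (236,237) in full-image pixels) between the open fingers, with the disc undisturbed. I'll close the gripper now.

>>> send_rows:
  plan:
    - [0,0,0,0,0,0,0]
    - [0,0,0,0,0,0,0]
    - [0,0,0,0,0,0,0]
    - [0,0,0,0,0,0,0]
    - [0,0,0,0,0,0,0]
    - [0,0,0,0,0,0,0]
    - [0,0,0,0,0,0,0]
    - [0,0,0,0,0,0,0]
  grip_force: 45

```text
time_s: 4.25
tool_pos: [0.5164, -0.0537, 0.0125]
tool_rot: [180.0, 0.0, -20.4]
force: [0.7, -0.0, -0.1]
grip_width: 0.031
```

>>> send_rows:
  plan:
    - [0,0,0,0,0,0,0]
    - [0,0,0,0,0,0,0]
    - [0,0,0,0,0,0,0]
    - [0,0,0,0,0,0,0]

```text
time_s: 4.65
tool_pos: [0.5164, -0.0537, 0.0125]
tool_rot: [180.0, 0.0, -20.4]
force: [-0.1, 0.8, -0.7]
grip_width: 0.0136
```

>>> send_rows:
  plan:
    - [0,0,0,-10,0,0,0]
    - [0,0,0,-25,0,0,0]
    - [0,0,0,-30,0,0,0]
    - [0,0,0,-30,0,0,0]
    - [0,0,0,-30,0,0,0]
    - [0,0,0,-20,0,0,0]
    - [0,0,0,-10,0,0,0]
    - [0,0,0,0,0,0,-0.08]
    - [0,0,0,0,0,0,-0.11]
    - [0,0,0,0,0,0,-0.11]
    - [0,0,0,0,0,0,-0.11]
    - [0,0,0,0,0,0,-0.11]

```text
time_s: 5.85
tool_pos: [0.5158, -0.0536, 0.167]
tool_rot: [-180.0, 0.1, 9.7]
force: [-0.5, -1.0, -1.4]
grip_width: 0.0139
```

```bash
python3 - <<'E'
from h import *
o=env.get_obs();print(o["time_s"],o["tool_pos"],o["tool_rot"],o["grip_width"],o["force"])
print(toolvec([.45,-.0531,.165]),toolvec([.434,.140,.165]))
E
```

```text
5.85 [ 0.5157926  -0.05359059  0.1669701 ] [-1.79977500e+02  8.26498946e-02  9.65256948e+00] 0.013854066350458001 [-0.481797   -0.96632607 -1.35095351]
[-64.8 -11.5   2. ] [ -48.2 -204.6    2. ]
```

>>> send_rows:
  plan:
    - [0,-20,0,0,0,0,0]
    - [0,-25,-4,0,0,0,0]
    - [0,-20,-8,0,0,0,0]
    - [0,2,-20,0,0,0,0]
    - [0,2,-28,0,0,0,0]
    - [0,2,-28,0,0,0,0]
    - [0,3,-28,0,0,0,0]
    - [0,3,-28,0,0,0,0]
    - [0,3,-28,0,0,0,0]
    - [0,2,-20,0,0,0,0]
    - [0,0,-12,0,0,0,0]
    - [0,0,0,0,0,0,0]

```text
time_s: 7.05
tool_pos: [0.4351, 0.1412, 0.1673]
tool_rot: [-180.0, 0.0, 9.6]
force: [-0.1, 0.3, -1.6]
grip_width: 0.0139
```

```bash
python3 - <<'E'
from h import *
import cv2
o=env.get_obs();print(o["time_s"],o["tool_pos"],o["tool_rot"],o["grip_width"],o["force"])
A=env.read_camera("side")[:,:,::-1];B=env.read_camera("top")[:,:,::-1]
cv2.imwrite("pics/side1.png",A);cv2.imwrite("pics/top1.png",B)
a=cv2.resize(A[90:230,225:325],(400,560),interpolation=2);b=cv2.resize(B[100:240,110:210],(400,560),interpolation=2)
cv2.imwrite("pics/e.png",cv2.convertScaleAbs(np.hstack([a,b]),alpha=1.4,beta=20))
print(toolvec([.434,.140,.165]))
E
```

```text
7.05 [0.4350785  0.14121938 0.16727699] [-1.79982306e+02  4.48885233e-02  9.56789225e+00] 0.013916071875133386 [-0.11911472  0.26410183 -1.60109194]
[-1.5 -1.6  2.2]
```

View pics/e.png

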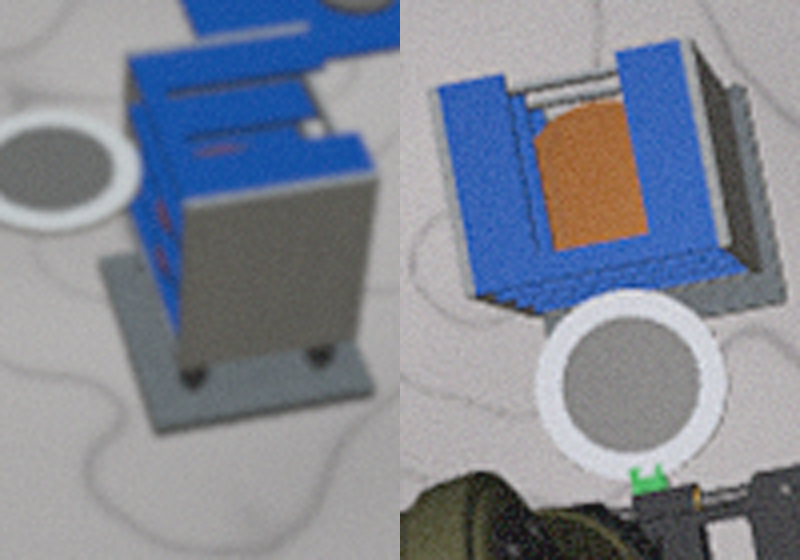

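```bash
python3 - <<'E'
from h import *
import cv2
uv={}
for c in("side","top"):
    for r in env.regions_of(c,"green_disc")[:2]: print(c,r["confidence"],r["rect"])
# white ring ellipse
for c,roi in(("side",(200,110,264,152)),("top",(140,168,196,225))):
    im=cv2.imread(f"pics/{c}1.png");x0,y0,x1,y1=roi;s=im[y0:y1,x0:x1].astype(int)
    m=((s.min(2)>125)).astype(np.uint8)
    n,l,st,ce=cv2.connectedComponentsWithStats(m);i=1+st[1:,4].argmax()
    cn,_=cv2.findContours((l==i).astype(np.uint8),0,1);cn=max(cn,key=len)
    e=cv2.fitEllipse(cv2.convexHull(cn));uv[c]=np.array(e[0])+[x0,y0];print(c,uv[c],e[1:],st[i])
for pk in (uv,dict(side=(238,132.2),top=(168,196))):
    p,r=fit([(c,(0,0,0),pk[c]) for c in pk],[.52,.15,.15,0],(0,1,2));print("disc top centre",p,r.tolist())
o=env.get_obs();P=place([*o["tool_pos"][:2],.1548,np.radians(o["tool_rot"][2])],[[.095,0,.005]]);print("expected",P,proj("side",P),proj("top",P))
E
```

```text
side 0.61 [199.3, 116.3, 259.5, 150.5]
top 0.82 [141.5, 172.5, 189.8, 223.1]Traceback (most recent call last):
  File "<stdin>", line 12, in <module>
cv2.error: OpenCV(4.12.0) /io/opencv/modules/imgproc/src/shapedescr.cpp:361: error: (-201:Incorrect size of input array) There should be at least 5 points to fit the ellipse in function 'fitEllipseNoDirect'
```

```bash
python3 - <<'E'
from h import *
pk=dict(side=(238,132.2),top=(168,196))
p,r=fit([(c,(0,0,0),pk[c]) for c in pk],[.52,.15,.15,0],(0,1,2));print("disc top centre",p,r.tolist())
o=env.get_obs();P=place([*o["tool_pos"][:2],.1548,np.radians(o["tool_rot"][2])],[[.095,0,.005]]);print("expected",P,proj("side",P),proj("top",P))
# bridge check: predicted front edges of the bridge for several seat fits
for s in ([.6404,.1762,.1416,.1723],[.6425,.1815,.132,.172]):
    for L in([-.055,0,0],[-.055,-.069,.036],[-.055,.069,0],[-.055,.069,.036],[-.055,.069,-.036]): print(s[2],L,proj("side",place(s,[L])).round(1),proj("top",place(s,[L])).round(1))
E
```

```text
disc top centre [0.5290804  0.15440388 0.1608264  0.        ] [[-0.1, 0.0], [-0.0, -0.1]]
expected [[0.52972765 0.15354227 0.1598    ]] [[238.16434683 132.81163357]] [[168.51255659 195.56135416]]
0.1416 [-0.055, 0, 0] [[262.9 134.1]] [[164.  169.7]]
0.1416 [-0.055, -0.069, 0.036] [[270.8 142.7]] [[193.2 161.5]]
0.1416 [-0.055, 0.069, 0] [[256. 115.]] [[132.  175.7]]
0.1416 [-0.055, 0.069, 0.036] [[256.1 102.8]] [[126.6 174.1]]
0.1416 [-0.055, 0.069, -0.036] [[255.9 126.7]] [[137.  177.2]]
0.132 [-0.055, 0, 0] [[263.6 135.7]] [[162.5 169.2]]
0.132 [-0.055, -0.069, 0.036] [[271.5 144.2]] [[191.3 161.1]]
0.132 [-0.055, 0.069, 0] [[256.7 116.7]] [[130.9 175.2]]
0.132 [-0.055, 0.069, 0.036] [[256.9 104.7]] [[125.5 173.6]]
0.132 [-0.055, 0.069, -0.036] [[256.6 128.2]] [[135.9 176.7]]
```

>>> send_rows:
  plan:
    - [0,0,-3,4,0,0,0]
    - [0,10,0,0,0,0,0]
    - [0,12,0,0,0,0,0]
    - [0,12,0,0,0,0,0]
    - [0,12,0,0,0,0,0]
    - [0,8,0,0,0,0,0]
    - [0,0,0,0,0,0,0]

```text
time_s: 7.95
tool_pos: [0.4892, 0.1513, 0.1632]
tool_rot: [-179.9, 0.0, 9.3]
force: [0.0, 0.3, -1.0]
grip_width: 0.0137
```

```bash
python3 - <<'E'
from h import *
import cv2
o=env.get_obs();print(o["time_s"],o["tool_pos"],o["tool_rot"],o["grip_width"],o["force"],o["wrist_torque"])
A=env.read_camera("side")[:,:,::-1];B=env.read_camera("top")[:,:,::-1]
a=cv2.resize(A[90:230,225:325],(400,560),interpolation=2);b=cv2.resize(B[100:240,110:210],(400,560),interpolation=2)
cv2.imwrite("pics/f.png",cv2.convertScaleAbs(np.hstack([a,b]),alpha=1.4,beta=20))
E
```

```text
7.95 [0.48924931 0.15132422 0.1631699 ] [-1.79937710e+02  2.75098166e-02  9.34009419e+00] 0.013745244381189584 [ 0.04475035  0.32584446 -0.99589058] [-0.02747098  0.06402185 -0.02372558]
```

View pics/f.png

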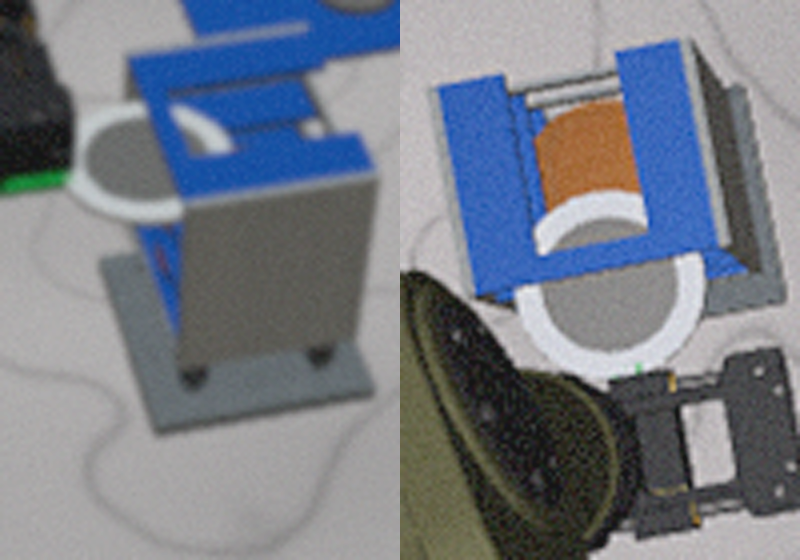

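The disc is going into the correct slot: it passes under the uppermost ledges and front bridge and above the amber disc, centred between the walls. There is no contact force. About 58 mm remains.

>>> send_rows:
  plan:
    - [0,10,0,0,0,0,-0.008]
    - [0,12,0,0,0,0,0]
    - [0,12,0,0,0,0,0]
    - [0,10,0,0,0,0,0]
    - [0,6,0,0,0,0,0]
    - [0,0,0,0,0,0,0]
    - [0,0,0,2,0,0,0]
    - [0,0,0,2,0,0,0]
    - [0,0,0,0,0,0,0]

```text
time_s: 8.95
tool_pos: [0.5373, 0.1598, 0.1592]
tool_rot: [180.0, 0.0, 9.9]
force: [-0.1, 0.6, -0.4]
grip_width: 0.0136
```

>>> send_rows:
  plan:
    - [0,0,0,1.5,0,0,0]
    - [0,0,0,0,0,0,0]
    - [0,0,0,0,0,0,0]

```text
time_s: 9.25
tool_pos: [0.5378, 0.16, 0.158]
tool_rot: [180.0, 0.0, 9.8]
force: [-1.1, -0.4, -0.8]
grip_width: 0.0139
```

>>> send_rows:
  plan:
    - [0,0,0,1.5,0,0,0]
    - [0,0,0,0,0,0,0]
    - [0,0,0,0,0,0,0]

```text
time_s: 9.55
tool_pos: [0.5379, 0.16, 0.1564]
tool_rot: [180.0, 0.0, 9.8]
force: [0.6, 1.0, -1.3]
grip_width: 0.0138
```

>>> send_rows:
  plan:
    - [0,0,0,1.5,0,0,0]
    - [0,0,0,0,0,0,0]
    - [0,0,0,0,0,0,0]

```text
time_s: 9.85
tool_pos: [0.5381, 0.1601, 0.1554]
tool_rot: [180.0, -0.0, 9.8]
force: [-1.1, -0.4, 2.0]
grip_width: 0.0136
```

>>> send_rows:
  plan:
    - [0,0,0,1.5,0,0,0]
    - [0,0,0,0,0,0,0]
    - [0,0,0,0,0,0,0]

```text
time_s: 10.15
tool_pos: [0.538, 0.1601, 0.1552]
tool_rot: [179.9, -0.0, 9.8]
force: [-4.3, -2.8, 12.3]
grip_width: 0.014
```

>>> send_rows:
  plan:
    - [0,0,0,1.5,0,0,0]
    - [0,0,0,0,0,0,0]
    - [0,0,0,0,0,0,0]

```text
time_s: 10.45
tool_pos: [0.538, 0.1602, 0.1549]
tool_rot: [179.9, -0.0, 9.9]
force: [-9.5, -4.4, 18.4]
grip_width: 0.0134
```

Ledge contact came at an underside height of about 0.143, which agrees with the fit (0.142). I'll relieve the pressure and push gently to the stop.

>>> send_rows:
  plan:
    - [0,0,0,-2.5,0,0,0]
    - [0,3,0,0,0,0,0]
    - [0,3,0,0,0,0,0]
    - [0,0,0,0,0,0,0]
    - [0,0,0,0,0,0,0]

```text
time_s: 10.95
tool_pos: [0.543, 0.1614, 0.1552]
tool_rot: [180.0, 0.1, 9.9]
force: [-6.9, -0.7, 10.4]
grip_width: 0.0139
```

>>> send_rows:
  plan:
    - [0,2,0,0,0,0,0]
    - [0,0,0,0,0,0,0]
    - [0,0,0,0,0,0,0]

```text
time_s: 11.25
tool_pos: [0.5447, 0.1617, 0.1553]
tool_rot: [180.0, 0.1, 9.9]
force: [-7.3, -1.0, 12.1]
grip_width: 0.0138
```

>>> send_rows:
  plan:
    - [0,2,0,0,0,0,0]
    - [0,0,0,0,0,0,0]
    - [0,0,0,0,0,0,0]

```text
time_s: 11.55
tool_pos: [0.5466, 0.1622, 0.1553]
tool_rot: [180.0, 0.2, 9.9]
force: [-7.0, -1.3, 10.5]
grip_width: 0.0139
```

>>> send_rows:
  plan:
    - [0,2,0,-1,0,0,0]
    - [0,0,0,0,0,0,0]
    - [0,0,0,0,0,0,0]

```text
time_s: 11.85
tool_pos: [0.5493, 0.1622, 0.1553]
tool_rot: [-180.0, 0.1, 9.9]
force: [-4.1, -0.6, 4.0]
grip_width: 0.0137
```

>>> send_rows:
  plan:
    - [0,2,0,0,0,0,0]
    - [0,0,0,0,0,0,0]
    - [0,0,0,0,0,0,0]

```text
time_s: 12.15
tool_pos: [0.5493, 0.1623, 0.1553]
tool_rot: [179.9, 0.3, 9.9]
force: [-11.8, -1.8, 8.5]
grip_width: 0.014
```

The forward motion halted at x = 0.5493 as Fx jumped, so the disc is against the stop. Next I'll relax the push and release.

>>> send_rows:
  plan:
    - [0,-2,0,-0.5,0,0,0]
    - [0,0,0,0,0,0,0]
    - [30,0,0,0,0,0,0]
    - [60,0,0,0,0,0,0]
    - [60,0,0,0,0,0,0]
    - [60,0,0,0,0,0,0]
    - [60,0,0,0,0,0,0]
    - [60,0,0,0,0,0,0]

```text
time_s: 12.95
tool_pos: [0.5498, 0.1621, 0.156]
tool_rot: [180.0, -0.0, 9.8]
force: [0.4, -0.2, -0.5]
grip_width: 0.054
```

>>> send_rows:
  plan:
    - [60,0,0,-8,0,0,0]
    - [60,0,0,-20,0,0,0]
    - [60,0,0,-30,0,0,0]
    - [60,0,0,-30,0,0,0]
    - [60,-30,0,-20,0,0,0]
    - [60,-30,0,0,0,0,0]
    - [60,-20,0,0,0,0,0]
    - [60,0,30,0,0,0,0]
    - [60,0,40,0,0,0,0]
    - [60,0,40,0,0,0,0]
    - [60,0,30,0,0,0,0]
    - [60,0,0,0,0,0,0]

```text
time_s: 14.15
tool_pos: [0.4954, 0.0049, 0.2643]
tool_rot: [179.9, -0.0, 9.4]
force: [0.8, -0.2, -0.2]
grip_width: 0.0597
```

```bash
python3 - <<'E'
from h import *
import cv2
o=env.get_obs();print(o["time_s"],o["tool_pos"],o["force"])
A=env.read_camera("side")[:,:,::-1];B=env.read_camera("top")[:,:,::-1]
for r in env.regions_of("top","orange_grip")[:1]: print(r["rect"])
a=cv2.resize(A[90:230,225:325],(400,560),interpolation=2);b=cv2.resize(B[100:240,110:210],(400,560),interpolation=2)
cv2.imwrite("pics/g.png",cv2.convertScaleAbs(np.hstack([a,b]),alpha=1.4,beta=20))
E
```

```text
14.15 [0.4953598  0.0049441  0.26428912] [ 0.81738176 -0.22928483 -0.15538912]
[333.1, 168.2, 369.1, 228.3]
```

View pics/g.png

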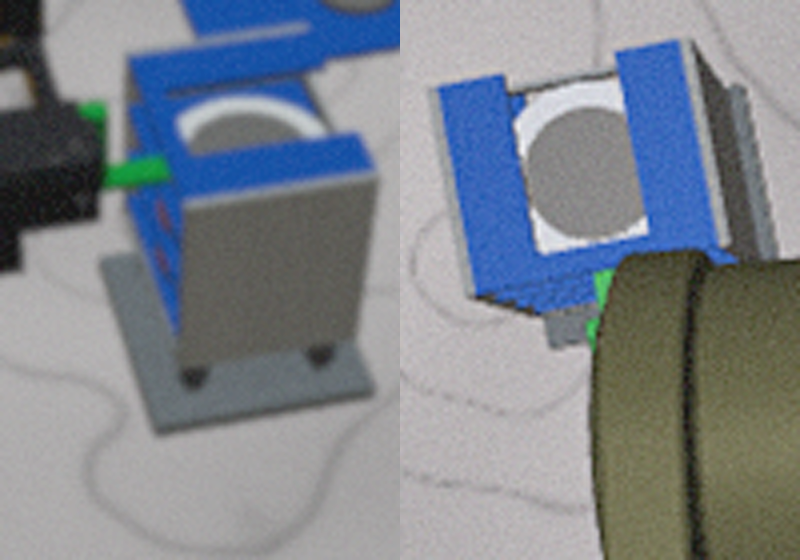

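The disc is home against the back bar, flat and released, with its handle out of the mouth. The gripper is clear and the orange disc hasn't moved.

```bash
python3 -c "
from cell import env
env.sign_off()"
```

```text
the job is handed in; nothing more can be done
```

I gripped the green disc by its block, slid it into the free top slot and lowered it until it touched the ledges. I then pushed it gently to the stop, let go and backed the gripper off. The job was handed in after about 14 s of robot time.

**Seating:** The ledges were felt with the underside at about 0.143 m, against a camera fit of 0.142 m. At the stop the forward motion halted and the push force rose to about 12 N. By dead reckoning the disc sits about 2 mm past nominal home, within the 10 mm allowed.

**Final pictures:** The disc lies flat and centred against the back bar, with its handle out of the mouth. The gripper is clear and reads near-zero force. The orange disc's outline in the top view is within 2 pixels of where it started.

**Disagreements:** Fitting the cassette from one camera alone put the slot 10–19 mm lower than using both together. The ledge contact confirmed the two-camera value. One script for fitting the ring's outline failed, so I used centres picked by hand instead, and they matched the arm's own position to about 1 mm.

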